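# Press a watch's case back home and hold it

## Task

Close the watch: pick up the steel watch head gently (a grip force of 15 N or less), set it case back up between the four pins of the press's shuttle and let go of it, then slide the shuttle fully home under the plunger. Then press the plunger's knob down about 14 mm of its 20 mm, so that the sprung pad bears on the case back with about 6 N and never more than 11 N, and finish holding it there: the program ends with the knob still pressed. Leave the other things on the bench where they are.

Things in the scene. Friction and masses are not known exactly. Their poses are not given: they have to be found in the camera images.
- watch: steel watch head, no strap or crown, lying case back up on the bench to one side of the press. Round body 40 mm across, sides upright to 11 mm, then the back, a 34 mm disc; 14 mm tall in all, about 60 g. Origin: centre of its underside; z up. Four lugs (y = +-9 mm) reach out to x = +-24.5 mm, so the bare round sides to grip are at +y and -y, 40 mm apart.
- press: case-back press, fixed: grey base 240 x 120 mm, 12 mm thick, with two rails for a shuttle, and a bridge on two pillars (100 mm apart in y); its crossbar is 36 mm deep in x, 60 to 80 mm above the bench. Origin: on the bench under the plunger axis; z up, x along the rails. The base reaches from x = -180 (loading end, towards the robot) to +60 mm.
- shuttle (a joint): position in m of the aluminium shuttle that carries the watch: 0 = fully out at the loading end, 0.100 = fully home against its stop, the nest right under the plunger; it moves along the press's +x. Starts between 0 and 0.03. About 1.5 N of friction; it stays where it is left.
- nest (a point): centre of the nest floor on the shuttle, where the watch's origin goes, 24 mm above the bench; axes as the press's. Four white round-topped pins, 6 mm thick, 7 mm tall, at (+-17.7, +-17.7) mm leave the watch 2 mm all round: the lugs must point along the rails (either way) to pass between them, and fingers have room at +y and -y. The flat floor is 64 mm wide in y; the rails are lower.
- post_top (a point): centre of the top of the shuttle's upright steel handle post: 12 mm in diameter, 36 mm tall, top 60 mm above the bench, 65 mm from the nest on the robot's side (press -x). Grip it from above or push it to slide the shuttle.
- knob: the plunger's black knob on top of the bridge, 36 mm across, 10 mm thick. Origin: centre of its flat top, 112 mm above the bench at rest; goes straight down, stop at 92 mm, springs back. Push: about 3 N at first, +0.25 N per mm; after 8 mm the pad meets the watch (nested, shuttle home), then +1.25 N per mm. At 14 mm (top at 98 mm) about 12 N, pad force about 6 N; at 20 mm pad force about 12 N.
- pad: white round pressing pad, 28 mm in diameter, 6 mm thick, under the bridge on the plunger axis, sprung against the plunger with 1 N per mm. Origin: centre of its lower face, at rest 46 mm above the bench, 8 mm above the nested watch's back.
- movement_ring: bystander: plain steel ring, 34 mm across, open in the middle, 12 mm tall, origin under its centre
- parts_tin: bystander: plain round aluminium tin, 54 mm across, no lugs, 16 mm tall, origin under its centre
- tweezers: bystander: steel tweezers lying flat, 125 mm long along its x, origin at mid length
- driver: bystander: small screwdriver lying flat, 110 mm long along its x, origin at mid length
- loupe: bystander: black eye loupe, a cup 38 mm across the top, 30 mm tall, origin under its centre
- stamp: bystander: black hand stamp, foot 44 mm across, 85 mm tall with a thin stem, origin under its centre
- clear_box: bystander: open clear plastic tray 80 x 110 mm, 25 mm tall, origin under its centre
- driver_stand: bystander: round stand of screwdrivers, 96 mm across the foot, 123 mm tall, origin under its centre
There are look-alikes about, which are no part of the job. What is shaped like the watch but purple or red is not meant.

How it is judged:
By the outcome, as a careful person would: the job done as asked, in the order asked, and still so for the second after the job is handed in, while the arm keeps its last pose, push and grip.
It also fails if it takes over 64 s, if anything falls off the work surface, if the arm or the gripper's body presses on something with over 40 N, if the wrist force passes 120 N, or if a joint passes its speed limit or range.

## Robot

A 6-joint arm with a two-finger parallel gripper is mounted at the origin on the work surface. World frame = base frame: x ahead of the robot, y to its left, z up, the work surface at z = 0. Lengths are in m, angles in rad, forces in N, time in s.
With the tool pointing down it reaches from about 0.35 to 0.975 m from the base axis. Payload 17.4 kg.
Tool frame: the origin (TCP) lies midway between the tips of the shut fingers; the grasp point (between the pads) lies 19 mm behind it; z points along the fingers, y is the line along which they close (so a half turn about z gives the same grasp; the last joint's range is limited). The gripper opens to 85 mm and grips with 20 to 120 N. Pads are 22 mm wide; open, the fingers measure 114 mm over their backs; the gripper's body (76 mm by 85 mm) begins 54 mm behind the grasp point. The pads swing forward as they close: fully open they stand 13 mm farther back than shut.
Start: joints at [1.194, 0.116, 1.442, -0, 1.584, -0.038], TCP at [0.224, 0.637, 0.231] pointing down, gripper open.
Joint ranges: [-2.83, 2.83], [-0.83, 2.19], [0.07, 2.5], [-1.14, 4.28], [0.01, 3], [-2.97, 2.97]. Speed limits (rad/s): [1.89, 1.89, 2.22, 3.14, 3.14, 3.14].

## Interface

Orientations are given as [roll, pitch, yaw] about the fixed x, y, z axes, in that order (R = Rz(yaw) Ry(pitch) Rx(roll)).
In Python, from rig import bot gives the robot as it stands. The module is installed in compiled form; this text tells all that it offers.
- The arm moves only by the tool move_arm, never from a script. Its arguments are lists of equal length, an entry for each row: "dp": the shift along the tool's x, y, z as a fraction of full scale, a list of three; "delta_rot": the turn, a rotation vector about the tool's x, y, z as a fraction of full scale, a list of three. In form: {"dp": [[tx, ty, tz], ...], "delta_rot": [[ax, ay, az], ...]}. A call has 1 to 12 rows; each row is the pose to reach, as a shift and turn from the pose commanded when the call began, along the tool's axes at that moment; what a row does not reach only later rows make up. Full scale, the value 1, is 10 cm for a shift and 90 degrees for a turn. A row lasts 1/12 s, in which the tool goes at most 41.7 mm and 7.16 degrees, less where a joint would pass 70% of its speed; a pose out of reach is approached as far as the arm can. A call with a number of a shift or a turn outside -1 to 1 is refused whole. A call with a gripper value outside its range is refused whole. "claw" is the closure, from 0 (fully open) to 1 (shut), set as the call begins (left out, the last holds). The fingers move at their own pace and stop on an object; "newtons" is the grip in N (left out, the last holds). Time passes only in rows, so rows that repeat a pose let the fingers close. It gives the time, the measured TCP pose, the force, the opening and the grip force at its end, in the units of the state.
- bot.observe(): the state, without advancing time (a new reading comes with each control period).
- bot.camera(name): name is "scene" or "side" or "wrist"; returns (picture, depth): 480x640x3 uint8, red, green, blue; 480x640 float32, m along the optical axis (not along the pixel's ray), 0 where there is no reading.
- bot.camera_params(name): a dict with "mtx" (3x3 intrinsics, pixels), "extrinsics" (4x4, takes a point from world to camera coordinates). Camera axes: x right, y down, z forward; pixel columns grow to the right and rows downward; lengths in m; the calibration is good to about 2 mm. A picture is of the moment at which its call begins: read the wrist's pose just before it. camera_params takes no time and is no camera call; for the wrist camera it gives the pose at the moment of the call.
- bot.close_job(): hands the job in; it is judged then, once.
The state is a dict: "clock": time; "joint_positions": joint angles; "joint_vel": joint speeds; "effort": joint torques, N m; "tcp_pos": TCP position; "eef_rot": TCP orientation; "ft_force": force on the tool from outside, world axes, zero at the start; "moment": the same for the moment, N m; "width": finger opening in m; "grip_force": force on a finger pad.
Only numpy, scipy, OpenCV 4.12 (cv2) and the standard library are available. Lean on these libraries where they do the work, as an engineer would, in place of code of your own. Each camera call takes 0.05 s, during which the arm holds its last target. There are 200 camera calls.

## Working session

There is one attempt and no reset: what is moved stays moved. The work goes in short steps, Python scripts to look and compute and a tool call to move; the robot and the scene stay as the last step left them, time stands still between calls to the robot, and variables do not carry over. Pictures are saved under pics/ and viewed, at most 10 in all, crops included, and the job is handed in when it is done.

Besides the shell and the picture viewer there is one more tool, called after "Request:" as name(argument=value, ...) on one line, values as JSON. move_arm: Moves the arm, as the interface text tells. Its arguments: {"type":"object","properties":{"dp":{"type":"array"},"delta_rot":{"type":"array"},"claw":{"type":"number"},"newtons":{"type":"number"}},"required":["dp","delta_rot"]}

```bash
mkdir -p pics
cat > h.py <<'E'
import numpy as np, cv2
from rig import bot
def grab(n):
    p=bot.camera_params(n); im,d=bot.camera(n); np.savez(f'{n}.npz',im=im,d=d,K=p['mtx'],E=p['extrinsics']); return im,d
def load(n):
    z=np.load(f'{n}.npz'); return z['im'],z['d'],z['K'],z['E']
def ray(K,E,u,v,h):
    E=np.array(E);R=E[:3,:3];t=E[:3,3];c=-R.T@t
    r=R.T@np.linalg.inv(K)@np.array([u,v,1.]); return c+r*(h-c[2])/r[2]
def pts(d,K,E):
    v,u=np.mgrid[:d.shape[0],:d.shape[1]]
    P=np.stack([(u-K[0,2])/K[0,0]*d,(v-K[1,2])/K[1,1]*d,d],-1)
    return (P-E[:3,3])@E[:3,:3]
def proj(K,E,p):
    q=K@(E[:3,:3]@np.array(p)+E[:3,3]); return q[:2]/q[2]
def save(n,im): cv2.imwrite('pics/'+n,im[...,::-1])
E
python3 - <<'E'
from h import *
for n in('scene','side','wrist'):
    im,d=grab(n); save(n+'0.png',im); p=bot.camera_params(n);E=np.array(p['extrinsics']);print(n,p['mtx'][0],-E[:3,:3].T@E[:3,3],E[2,:3])
print(bot.observe())
E
```

```text
scene [564.07456952   0.         313.88694518] [ 1.38800951 -0.03367395  0.98672972] [-0.67793637  0.02884662 -0.73455439]
side [503.56454541   0.         326.70725976] [ 0.11515915 -0.87248978  0.86604937] [ 0.35098252  0.70628731 -0.61479225]
wrist [391.06810315   0.         321.9763478 ] [0.14496274 0.66457042 0.37427543] [ 0.30729682 -0.11017937 -0.94521382]
{'clock': 0.15, 'joint_positions': array([ 1.19421576e+00,  1.16348358e-01,  1.44207777e+00,  3.52274322e-05,
        1.58395132e+00, -3.77799897e-02]), 'joint_vel': array([-0.00085544, -0.0013589 , -0.00137409,  0.00106598,  0.00200816,
        0.00058672]), 'effort': array([ 1.15165590e-04, -7.32512712e+01, -6.32847834e+01,  6.02538853e-05,
        5.11469188e-03, -3.18126581e-05]), 'tcp_pos': array([0.22428194, 0.6365214 , 0.2307714 ]), 'eef_rot': array([-3.14080975e+00, -6.48420614e-05,  2.80279250e+00]), 'ft_force': array([-0.33369186,  0.36723864, -0.4435922 ]), 'moment': array([ 0.02905707, -0.01349254,  0.03562668]), 'grip_force': 0.0, 'width': 0.08554624026268563}
```

View pics/scene0.png

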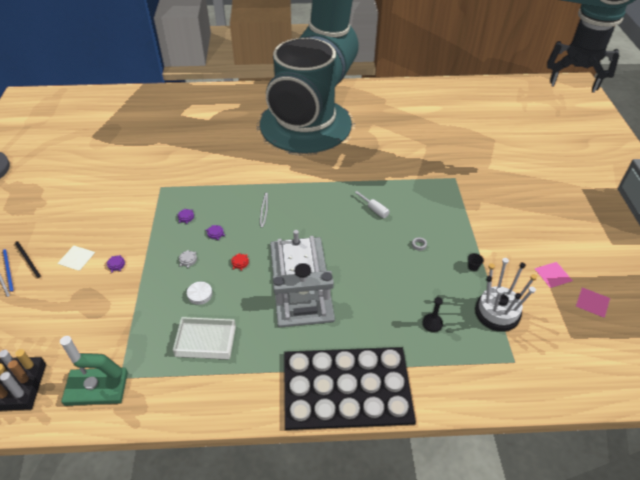

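View pics/side0.png

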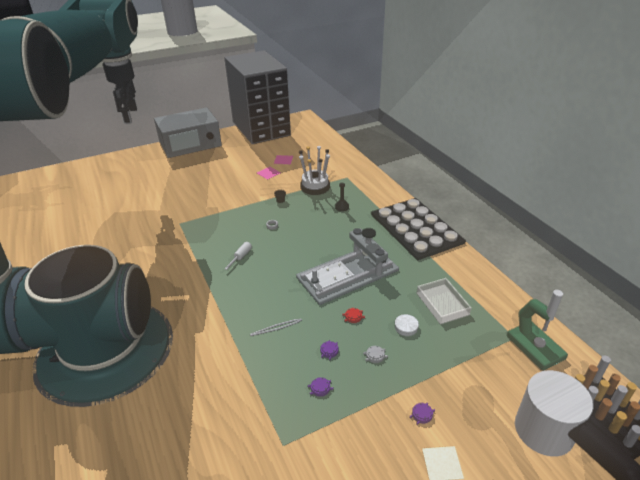

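The steel watch candidate is at scene (188,258). The look-alikes are purple at (186,215), (215,232) and (116,263), and red at (240,261). The plain tin is at (199,293) and the ring at (419,243). I choose (188,258), also seen in side at (375,354), because it is the only steel one with lugs. I'll check it in a close crop.

Run:
```python
from h import *
im,d,K,E=load('scene'); im2,d2,K2,E2=load('side')
a=cv2.resize(im[235:285,150:290],None,fx=5,fy=5,interpolation=3)
b=cv2.resize(im2[225:375,290:430],None,fx=5,fy=5,interpolation=3)[:, :]
a2=cv2.resize(im[225:330,255:345],(510,595),interpolation=3)
save('c1.png',cv2.resize(np.hstack([cv2.resize(im[230:330,165:345],None,fx=4,fy=4,interpolation=3)]),None,fx=1,fy=1))
print('watch scene',ray(K,E,188,258,.01),'side',ray(K2,E2,375,354,.01))
for nm,(I,D,KK,EE) in {'scene':(im,d,K,E),'side':(im2,d2,K2,E2)}.items():
    P=pts(D,KK,EE)
    w=ray(K,E,188,258,.01)
    m=(np.hypot(P[...,0]-w[0],P[...,1]-w[1])<.035)&(P[...,2]>.006)&(D>0)
    print(nm,m.sum(),P[m].mean(0),np.percentile(P[m][:,2],95))
    t=m&(P[...,2]>.0115); print(' top',t.sum(),P[t].mean(0))
    # knob: dark blob at top height 0.112
    k=(P[...,2]>.104)&(P[...,2]<.12)&(D>0)&(abs(P[...,0]-w[0])<.25)&(P[...,1]<w[1]+.35)&(P[...,1]>w[1]+.1-0.0)
    n,l,s,c=cv2.connectedComponentsWithStats(k.astype(np.uint8))
    for i in range(1,n):
        if s[i,4]>20: print(' hi',s[i],c[i],P[l==i].mean(0))
```

```text
watch scene [ 0.52188354 -0.2867106   0.01      ] side [ 0.51471557 -0.2936506   0.01      ]
scene 195 [ 0.52241801 -0.28872691  0.01249481] 0.01698157752651179
 top 130 [ 0.52111414 -0.28909883  0.01417971]
 hi [294 263  17  15 209] [301.99043062 269.97129187] [ 0.65476777 -0.0266925   0.11148453]
side 241 [ 0.51497732 -0.29261903  0.01187278] 0.01545730186727972
 top 147 [ 0.51655798 -0.29113843  0.01362772]
 hi [361 228  15  10 119] [368.21848739 232.42016807] [ 0.64914286 -0.02936755  0.11087118]
```

View pics/c1.png

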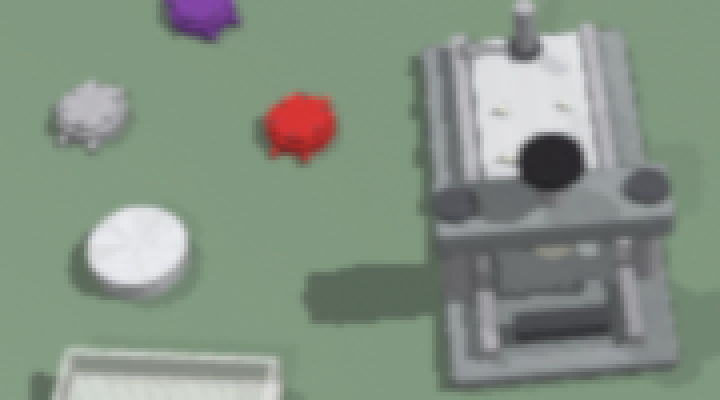

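The crop shows the grey, lugged watch at crop (90,115), next to the red one (300,125) and the plain tin (137,247). The press's knob is at (552,160), with the shuttle near its loading end. The choice holds. Next I go over the press, using calls along a line.

Request:
move_arm(dp=[[-0.82,-0.943,0],[-0.82,-0.943,0],[-0.82,-0.943,0],[-0.82,-0.943,0]], delta_rot=[[0,0,0],[0,0,0],[0,0,0],[0,0,0]])

```text
clock: 0.48
tcp_pos: [0.2721, 0.516, 0.2316]
eef_rot: [-3.141, 0.001, 2.8]
ft_force: [0.6, -0.4, 0.4]
width: 0.0856
grip_force: 0.0
```

Request:
move_arm(dp=[[-0.82,-0.943,0],[-0.82,-0.943,0],[-0.82,-0.943,0],[-0.82,-0.943,0]], delta_rot=[[0,0,0],[0,0,0],[0,0,0],[0,0,0]])

```text
clock: 0.82
tcp_pos: [0.3181, 0.3997, 0.2317]
eef_rot: [-3.141, 0.001, 2.8]
ft_force: [-0.9, 0.1, 0.1]
width: 0.0857
grip_force: 0.0
```

Request:
move_arm(dp=[[-0.82,-0.943,0],[-0.82,-0.943,0],[-0.82,-0.943,0],[-0.82,-0.943,0]], delta_rot=[[0,0,0],[0,0,0],[0,0,0],[0,0,0]])

```text
clock: 1.15
tcp_pos: [0.3642, 0.2833, 0.2315]
eef_rot: [-3.141, 0.002, 2.798]
ft_force: [-0.5, 1.0, 0.5]
width: 0.0856
grip_force: 0.0
```

Request:
move_arm(dp=[[-0.82,-0.943,0],[-0.82,-0.943,0],[-0.82,-0.943,0],[-0.82,-0.943,0]], delta_rot=[[0,0,0],[0,0,0],[0,0,0],[0,0,0]])

```text
clock: 1.48
tcp_pos: [0.4101, 0.1666, 0.2313]
eef_rot: [-3.14, 0.001, 2.797]
ft_force: [0.2, 1.4, -0.5]
width: 0.0858
grip_force: 0.0
```

Request:
move_arm(dp=[[-0.82,-0.943,0],[-0.82,-0.943,0],[-0.82,-0.943,0],[-0.82,-0.943,0]], delta_rot=[[0,0,0],[0,0,0],[0,0,0],[0,0,0]])

```text
clock: 1.82
tcp_pos: [0.4558, 0.0504, 0.231]
eef_rot: [-3.14, 0.0, 2.797]
ft_force: [-0.7, 0.6, -0.4]
width: 0.0852
grip_force: 0.0
```

Request:
move_arm(dp=[[-0.82,-0.943,0],[-0.82,-0.943,0],[-0.82,-0.943,0],[-0.82,-0.943,0]], delta_rot=[[0,0,-0.07],[0,0,-0.14],[0,0,-0.216],[0,0,-0.216]])

```text
clock: 2.15
tcp_pos: [0.5014, -0.0643, 0.2308]
eef_rot: [-3.141, -0.001, -3.134]
ft_force: [-0.2, 1.2, -0.3]
width: 0.0855
grip_force: 0.0
```

```bash
python3 - <<'E'
from h import *
bot.camera('wrist');bot.camera('wrist')
im,d=grab('wrist'); save('w1.png',im); print(bot.observe()['tcp_pos'])
E
cp wrist.npz press.npz
```

```text
[ 0.50032917 -0.06083112  0.23093962]
```

View pics/w1.png

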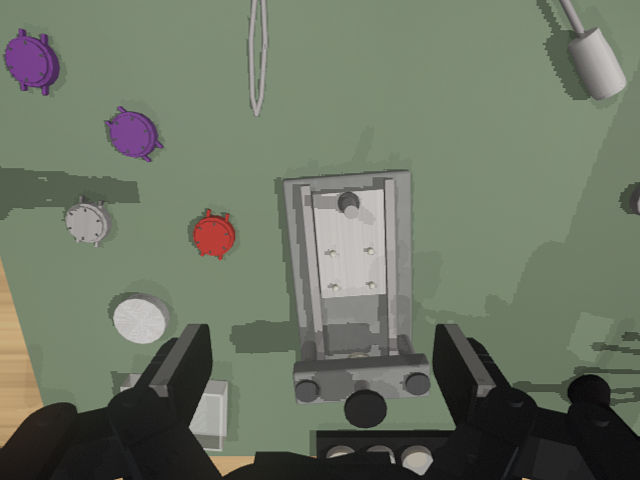

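Request:
move_arm(dp=[[0,-0.75,0.1],[0,-0.75,0.1],[0,-0.75,0.1]], delta_rot=[[0,0,0],[0,0,0],[0,0,0]])

```text
clock: 2.55
tcp_pos: [0.4998, -0.1379, 0.2203]
eef_rot: [-3.141, -0.001, 3.14]
ft_force: [0.4, 0.5, 0.6]
width: 0.0855
grip_force: 0.0
```

Request:
move_arm(dp=[[0,-0.75,0.1],[0,-0.75,0.1],[0,-0.75,0.1]], delta_rot=[[0,0,0],[0,0,0],[0,0,0]])

```text
clock: 2.8
tcp_pos: [0.5, -0.2129, 0.2103]
eef_rot: [-3.141, -0.001, 3.139]
ft_force: [-0.3, 0.1, -0.2]
width: 0.0849
grip_force: 0.0
```

Request:
move_arm(dp=[[0,-0.75,0.1],[0,-0.75,0.1],[0,-0.75,0.1],[0,-0.75,0.1]], delta_rot=[[0,0,0],[0,0,0],[0,0,0],[0,0,0]])

```text
clock: 3.13
tcp_pos: [0.5005, -0.2852, 0.2009]
eef_rot: [3.141, -0.001, 3.14]
ft_force: [-0.3, 0.1, -0.0]
width: 0.0855
grip_force: 0.0
```

```bash
python3 - <<'E'
from h import *
bot.camera('wrist');bot.camera('wrist')
im,d=grab('wrist'); save('w2.png',im); print(bot.observe()['tcp_pos'])
E
cp wrist.npz watch.npz
```

```text
[ 0.50078728 -0.28399308  0.20167223]
```

View pics/w2.png

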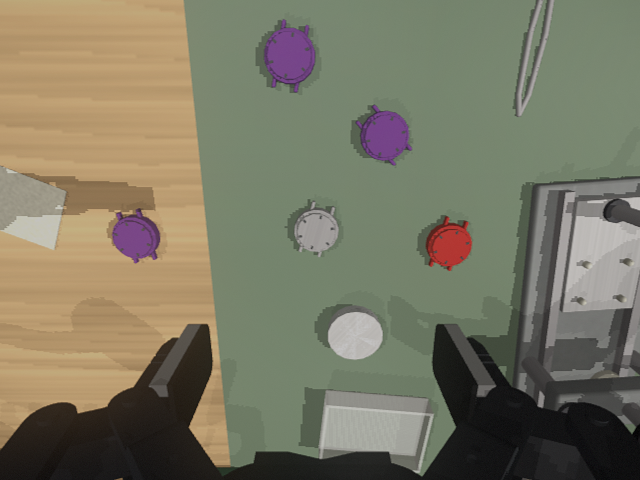

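w1 shows the press with post top (348,203), pins at about (333,252), (371,251), (335,287), (371,285), and knob (366,408). w2 shows the steel watch at (317,230) with lugs up and down the image; red is at (449,244), purple at (385,135), (290,55) and (136,236), and the tin at (355,333).

Run:
```python
from h import *
im,d,K,E=load('watch')
P=pts(d,K,E)
hsv=cv2.cvtColor(im,cv2.COLOR_RGB2HSV)
win=np.zeros(d.shape,bool); win[190:268,278:358]=1
print('mat z',np.median(P[...,2][190:195,290:350]))
m=win&(hsv[...,1]<45)&(hsv[...,2]>110)
n,l,s,c=cv2.connectedComponentsWithStats(m.astype(np.uint8)); i=1+np.argmax(s[1:,4]); m=l==i
v,u=np.nonzero(m); print(s[i])
er=cv2.morphologyEx(m.astype(np.uint8),cv2.MORPH_OPEN,cv2.getStructuringElement(2,(21,21)))
cs,_=cv2.findContours(er,0,1); c0=max(cs,key=cv2.contourArea); (cx,cy),ax,an=cv2.fitEllipse(c0); print('ell',cx,cy,ax,an)
ctr=ray(K,E,cx,cy,.009); print('ctr',ctr, 'depth top', P[int(cy),int(cx)])
Q=np.array([ray(K,E,a,b,.006) for a,b in zip(u,v)])[:,:2]; ctl=ray(K,E,cx,cy,.009)[:2]
q=Q-ctl; r=np.hypot(*q.T); far=r>.0222; w=q[far]; print(far.sum(),w.round(4)[::6])
th=np.arctan2(w[:,1],w[:,0]); print('axis deg by 2-theta mean',np.degrees(.5*np.angle(np.exp(2j*th).mean())))
b=np.array([1,0]); pl=w[w[:,0]>0].mean(0)-w[w[:,0]<0].mean(0); print('axis deg lug pairs',np.degrees(np.arctan2(pl[1],pl[0])), 'mid',(w[w[:,0]>0].mean(0)+w[w[:,0]<0].mean(0))/2)
m2=win&(P[...,2]>.0125)&(P[...,2]<.02)&m; print('depth top mean',P[m2].mean(0),m2.sum())
mb=win&(P[...,2]>.004)&m; X=P[mb]; print('depth ext',X.min(0),X.max(0))
print('press')
im,d,K,E=load('press'); P=pts(d,K,E)
g=cv2.cvtColor(im,cv2.COLOR_RGB2GRAY)
k=(P[...,2]>.106)&(P[...,2]<.118)&(d>0); k[:, :320]=0;k[:,410:]=0
n,l,s,c=cv2.connectedComponentsWithStats(k.astype(np.uint8)); i=1+np.argmax(s[1:,4]); print('knob',s[i],c[i],P[l==i].mean(0),ray(K,E,*c[i],.112))
k=(P[...,2]>.056)&(P[...,2]<.066)&(d>0); k[:,:320]=0;k[:,380:]=0;k[240:]=0
n,l,s,c=cv2.connectedComponentsWithStats(k.astype(np.uint8)); i=1+np.argmax(s[1:,4]); print('post',s[i],c[i],P[l==i].mean(0),ray(K,E,*c[i],.06))
for (a,b) in [(333,252),(371,251),(335,287),(371,285)]:
    print('pin',ray(K,E,a,b,.029),P[b-2:b+3,a-2:a+3,2].max())
for nm in [(315,195),(385,195),(321,297),(386,295)]: print('plate corner',ray(K,E,*nm,.024))
for nm in [(284,181),(410,172),(412,352)]: print('base',ray(K,E,*nm,.012))
crop=im[160:420,270:440]; save('c2.png',cv2.resize(im[165:305,275:420],None,fx=4.2,fy=4.2,interpolation=2))
```

```text
mat z 0.0019764102831293867
[ 278  190   80   78 4498]
ell 316.0539245605469 232.045166015625 (28.56437873840332, 30.36098861694336) 90.89766693115234
ctr [ 0.51970027 -0.28963803  0.009     ] depth top [ 0.51808276 -0.28960556  0.01413252]
2994 [[-0.0375 -0.0331]
 [-0.0375 -0.0279]
 [-0.0375 -0.0218]
 [-0.0375 -0.0165]
 [-0.0375 -0.0113]
 [-0.0375 -0.006 ]
 [-0.0375 -0.0008]
 [-0.0375  0.0062]
 [-0.0375  0.0115]
 [-0.0375  0.0167]
 [-0.0375  0.0219]
 [-0.0375  0.0272]
 [-0.0375  0.0324]
 [-0.0366 -0.0323]
 [-0.0366 -0.027 ]
 [-0.0366 -0.0218]
 [-0.0366 -0.0165]
 [-0.0366 -0.0104]
 [-0.0366 -0.0052]
 [-0.0366  0.0001]
 [-0.0366  0.0053]
 [-0.0366  0.0106]
 [-0.0366  0.0158]
 [-0.0366  0.0211]
 [-0.0366  0.0281]
 [-0.0366  0.0342]
 [-0.0357 -0.0306]
 [-0.0357 -0.0253]
 [-0.0357 -0.0201]
 [-0.0357 -0.0148]
 [-0.0357 -0.0087]
 [-0.0357 -0.0034]
 [-0.0357  0.0018]
 [-0.0357  0.0071]
 [-0.0357  0.0123]
 [-0.0357  0.0176]
 [-0.0357  0.0229]
 [-0.0357  0.0307]
 [-0.0357  0.036 ]
 [-0.0349 -0.028 ]
 [-0.0349 -0.0227]
 [-0.0349 -0.0175]
 [-0.0349 -0.0113]
 [-0.0349 -0.0061]
 [-0.0349 -0.0008]
[... 9029 characters left out ...]
st [343 204  15  15 172] [350.06976744 211.05813953] [ 0.49454164 -0.03914471  0.06036855] [ 0.49462651 -0.03911682  0.06      ]
pin [ 0.54174109 -0.05207282  0.029     ] 0.03207226212736972
pin [ 0.54084143 -0.01642092  0.029     ] 0.3743862806085538
pin [ 0.57782163 -0.0499035   0.029     ] 0.03207715662284362
pin [ 0.57579409 -0.01509278  0.029     ] 0.032685452096953414
plate corner [ 0.48852258 -0.06860747  0.024     ]
plate corner [ 0.48869788 -0.00511208  0.024     ]
plate corner [ 0.59100704 -0.06353172  0.024     ]
plate corner [0.5889903  0.00085655 0.024     ]
base [ 0.47776423 -0.09746261  0.012     ]
base [0.46979732 0.01878256 0.012     ]
base [0.66309976 0.03455682 0.012     ]
```

View pics/c2.png

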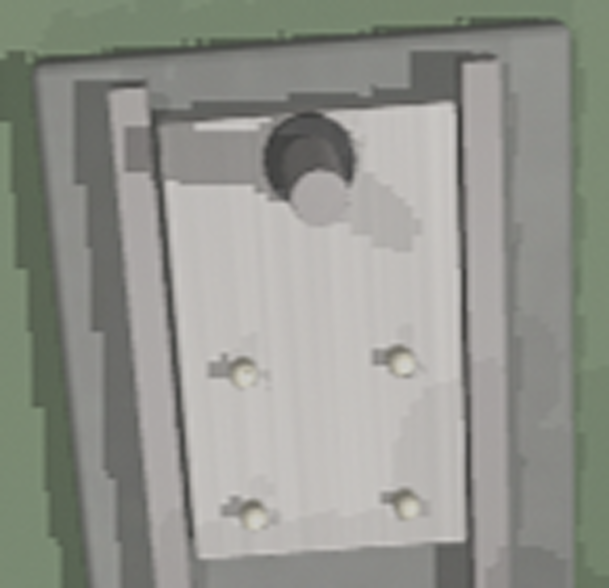

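c2 shows the four pin tops at crop (243,373), (402,360), (255,515) and (407,505), and the post's top disc at (319,198). The post and knob heights, and the 0.155 m between them, fit. The watch mask took in the mat, so I'll redo it by green excess.

```bash
cat > wm.py <<'E'
from h import *
def watch(name,win,zc=.011,zl=.007,z0=0):
    im,d,K,E=load(name); x0,x1,y0,y1=win
    f=im.astype(int); m=np.zeros(d.shape,np.uint8); s=(slice(y0,y1),slice(x0,x1))
    m[s]=((f[...,1]-f[...,0])[s]<6)&(f.max(2)[s]>100)
    n,l,st,c=cv2.connectedComponentsWithStats(m); i=1+np.argmax(st[1:,4]); m=(l==i).astype(np.uint8)
    m=cv2.morphologyEx(m,cv2.MORPH_CLOSE,np.ones((3,3)))
    er=cv2.morphologyEx(m,cv2.MORPH_OPEN,cv2.getStructuringElement(2,(17,17)))
    cs,_=cv2.findContours(er,0,1); (cx,cy),ax,an=cv2.fitEllipse(max(cs,key=cv2.contourArea))
    c=ray(K,E,cx,cy,zc+z0); v,u=np.nonzero(m)
    Q=np.array([ray(K,E,a,b,zl+z0) for a,b in zip(u,v)])[:,:2]-c[:2]
    r=np.hypot(*Q.T); w=Q[(r>.0215)]; th=np.arctan2(w[:,1],w[:,0])
    a=.5*np.angle(np.exp(2j*th).mean())
    print(st[i],'px',cx,cy,ax,'ctr',c.round(4),'axis',np.degrees(a).round(1),len(w),'rmax',r.max())
    for s0 in (1,-1):
        q=w[(w@[np.cos(a),np.sin(a)])*s0>0]; 
        if len(q): print(q.mean(0).round(4),len(q))
    P=pts(d,K,E); t=(er>0); zz=P[...,2]; t&=(zz>z0+.0125)&(zz<z0+.018); print('depth top',P[t].mean(0).round(4),t.sum())
E
python3 - <<'E'
from wm import *
watch('watch',(280,356,190,266))
im,d,K,E=load('press')
p=[(332.9,253.8),(370.7,250.7),(335.7,287.6),(371.9,285.2)]
q=np.array([ray(K,E,a,b,.030) for a,b in p]); print(q.round(4),q.mean(0))
D=(q[2]+q[3]-q[0]-q[1]); print(np.degrees(np.arctan2(D[1],D[0]))); D=(q[1]+q[3]-q[0]-q[2]); print(np.degrees(np.arctan2(-D[0],D[1])))
E
```

```text
[ 294  201   45   56 1547] px 315.8826904296875 230.24832153320312 (41.32689666748047, 43.735897064208984) ctr [ 0.5174 -0.2898  0.011 ] axis -15.8 74 rmax 0.0262968532983072
[ 0.0214 -0.0058] 38
[-0.0209  0.0061] 36
depth top [ 0.5172 -0.29    0.0146] 1121
[[ 0.5432 -0.0522  0.03  ]
 [ 0.5402 -0.0168  0.03  ]
 [ 0.578  -0.0493  0.03  ]
 [ 0.5755 -0.0144  0.03  ]] [ 0.55922431 -0.03315957  0.03      ]
4.415904465800934
4.426586100452668
```

Request:
move_arm(dp=[[-0.08,-0.03,0.36],[-0.165,-0.06,0.72],[-0.165,-0.06,0.72],[-0.165,-0.06,0.72]], delta_rot=[[0,0,0.07],[0,0,0.155],[0,0,0.155],[0,0,0.155]])

```text
clock: 3.62
tcp_pos: [0.5166, -0.29, 0.1286]
eef_rot: [3.141, -0.003, 2.902]
ft_force: [-0.2, -0.2, 1.0]
width: 0.0852
grip_force: 0.0
```

Run:
```python
from wm import *
bot.camera('wrist');bot.camera('wrist')
im,d=grab('wrist'); o=bot.observe(); print(o['tcp_pos'],o['eef_rot'])
_,_,K,E=load('wrist'); u,v=proj(K,E,(.5173,-.2899,.011)).astype(int); print(u,v)
save('w3.png',cv2.resize(im[max(v-100,0):v+100,u-120:u+120],None,fx=3,fy=3))
watch('wrist',(u-60,u+60,v-60,v+60))
```

```text
[ 0.51761163 -0.29137542  0.13204157] [-3.14071079e+00  2.86824691e-03  2.90213602e+00]
324 235
[ 297  200   56   67 2435] px 324.7784423828125 235.39151000976562 (52.05489730834961, 55.2669792175293) ctr [ 0.5175 -0.2895  0.011 ] axis -16.6 125 rmax 0.02652853838062148
[ 0.0208 -0.007 ] 67
[-0.0211  0.0053] 58
depth top [ 0.5173 -0.2899  0.0146] 1765
```

View pics/w3.png

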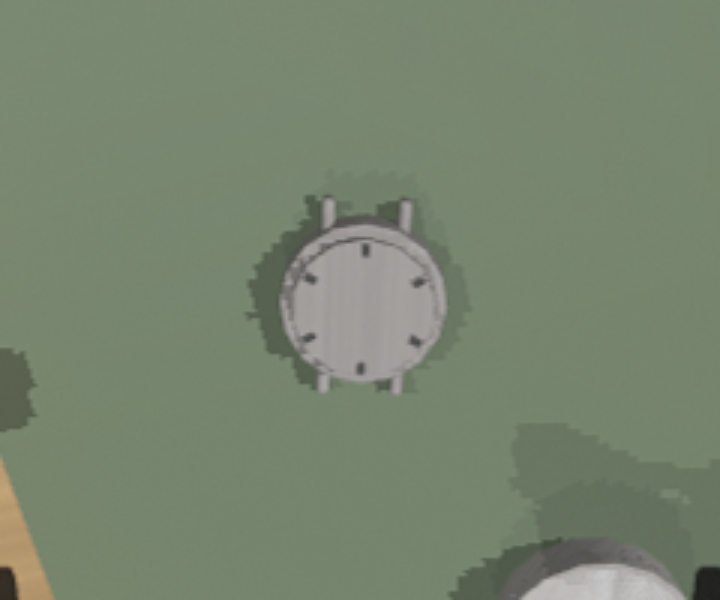

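The close crop shows the steel watch at crop (363,303), case back up. The upper lugs are at (328,198) and (406,200), the lower at (322,390) and (397,392). Their tilt gives an axis of about -16°, agreeing with the mask.

Request:
move_arm(dp=[[0.0,0.01,0.35],[0.0,0.01,0.7],[0.0,0.01,0.88],[0.0,0.01,0.88],[0.0,0.01,0.88]], delta_rot=[[0,0,0.025],[0,0,0.025],[0,0,0.025],[0,0,0.025],[0,0,0.025]], claw=0.38)

```text
clock: 4.18
tcp_pos: [0.5175, -0.2907, 0.0429]
eef_rot: [-3.141, 0.001, 2.861]
ft_force: [1.3, -0.2, 1.9]
width: 0.0528
grip_force: 0.0
```

Run:
```python
from h import *
for i in range(5):
    bot.camera('wrist'); o=bot.observe(); print(o['tcp_pos'].round(4),o['eef_rot'].round(3),o['width'],o['ft_force'].round(1))
```

```text
[ 0.5181 -0.291   0.044 ] [-3.141e+00  3.000e-03  2.860e+00] 0.05289730307063833 [0.7 0.2 0.3]
[ 0.5183 -0.2912  0.0443] [-3.141e+00  3.000e-03  2.860e+00] 0.05311168137352353 [0.1 0.2 0.5]
[ 0.5183 -0.2912  0.0441] [-3.141e+00  3.000e-03  2.860e+00] 0.05319869869593976 [1.  0.3 0.6]
[ 0.5181 -0.2911  0.0438] [-3.141e+00  3.000e-03  2.860e+00] 0.05304633999780086 [ 0.4 -0.3  0.8]
[ 0.518  -0.291   0.0434] [-3.141e+00  3.000e-03  2.860e+00] 0.05235858747025397 [ 0.8 -0.   0.4]
```

Request:
move_arm(dp=[[0.01,0.01,0.2],[0.01,0.01,0.38],[0.01,0.01,0.4],[0.01,0.01,0.4],[0.01,0.01,0.4]], delta_rot=[[0,0,0],[0,0,0],[0,0,0],[0,0,0],[0,0,0]])

```text
clock: 4.85
tcp_pos: [0.517, -0.2896, 0.0026]
eef_rot: [-3.141, 0.001, 2.859]
ft_force: [0.5, 0.5, -0.3]
width: 0.0528
grip_force: 0.0
```

Request:
move_arm(dp=[[0,0,0],[0,0,0],[0,0,0],[0,0,0]], delta_rot=[[0,0,0],[0,0,0],[0,0,0],[0,0,0]], claw=0.5, newtons=20)

```text
clock: 5.18
tcp_pos: [0.5167, -0.2894, 0.0019]
eef_rot: [-3.141, 0.001, 2.859]
ft_force: [0.7, -0.6, -0.3]
width: 0.0424
grip_force: 0.0
```

Width 42.4 mm with no contact yet; close in small steps.

Request:
move_arm(dp=[[0,0,0],[0,0,0],[0,0,0],[0,0,0]], delta_rot=[[0,0,0],[0,0,0],[0,0,0],[0,0,0]], claw=0.53)

```text
clock: 5.52
tcp_pos: [0.5165, -0.2893, 0.0013]
eef_rot: [3.142, 0.0, 2.859]
ft_force: [0.3, 0.0, 0.2]
width: 0.0403
grip_force: 0.3
```

Request:
move_arm(dp=[[0,0,0],[0,0,0],[0,0,0],[0,0,0]], delta_rot=[[0,0,0],[0,0,0],[0,0,0],[0,0,0]], claw=0.54)

```text
clock: 5.85
tcp_pos: [0.5166, -0.2893, 0.0014]
eef_rot: [3.142, 0.0, 2.859]
ft_force: [-0.7, 1.4, 1.8]
width: 0.0393
grip_force: 7.4
```

Request:
move_arm(dp=[[0,0,-0.1],[0,0,-0.3],[0,0,-0.6],[0,0,-0.9],[0,0,-1.0]], delta_rot=[[0,0,0],[0,0,0],[0,0,0],[0,0,0],[0,0,0]])

```text
clock: 6.27
tcp_pos: [0.5176, -0.2901, 0.1066]
eef_rot: [-3.14, 0.005, 2.859]
ft_force: [-0.1, 0.1, 0.5]
width: 0.0391
grip_force: 7.4
```

Request:
move_arm(dp=[[0.05,0.15,-0.1],[0.15,0.4,-0.1],[0.25,0.65,-0.1],[0.306,0.797,-0.1]], delta_rot=[[0,0,0],[0,0,0],[0,0,0],[0,0,0]])

```text
clock: 6.6
tcp_pos: [0.5089, -0.2025, 0.1117]
eef_rot: [3.141, 0.0, 2.86]
ft_force: [-0.1, -0.3, -1.0]
width: 0.0397
grip_force: 7.4
```

Request:
move_arm(dp=[[0.1,0.26,-0.1],[0.2,0.52,-0.1],[0.306,0.797,-0.1]], delta_rot=[[0,0,0],[0,0,0],[0,0,0]])

```text
clock: 6.85
tcp_pos: [0.502, -0.1184, 0.1219]
eef_rot: [-3.141, 0.001, 2.859]
ft_force: [0.9, -0.2, -0.5]
width: 0.0394
grip_force: 7.4
```

Request:
move_arm(dp=[[0.1,0.26,-0.1],[0.2,0.52,-0.1],[0.28,0.72,-0.1],[0.306,0.797,-0.1],[0.306,0.797,-0.1],[0.306,0.797,-0.1]], delta_rot=[[0,0,-0.05],[0,0,-0.11],[0,0,-0.17],[0,0,-0.229],[0,0,-0.229],[0,0,-0.229]])

```text
clock: 7.35
tcp_pos: [0.495, -0.0341, 0.1314]
eef_rot: [-3.141, 0.0, -3.066]
ft_force: [-0.1, -0.4, -1.1]
width: 0.0391
grip_force: 7.4
```

Run:
```python
from h import *
for i in range(3): bot.camera('wrist')
o=bot.observe(); im,d=grab('wrist'); print(o['tcp_pos'].round(4),o['eef_rot'].round(4),o['width'],o['grip_force'])
_,_,K,E=load('wrist'); u,v=proj(K,E,(.5593,-.034,.024)).astype(int); print(u,v)
u0,v0=max(0,min(u-120,400)),max(0,min(v-110,300)); print(u0,v0)
save('w4.png',cv2.resize(im[v0:v0+180,u0:u0+240],None,fx=3.3,fy=3.3,interpolation=2))
```

```text
[ 0.495  -0.0349  0.1313] [-3.1414e+00 -1.0000e-04 -3.0674e+00] 0.039512772980487505 7.4072811752557755
317 325
197 215
```

View pics/w4.png

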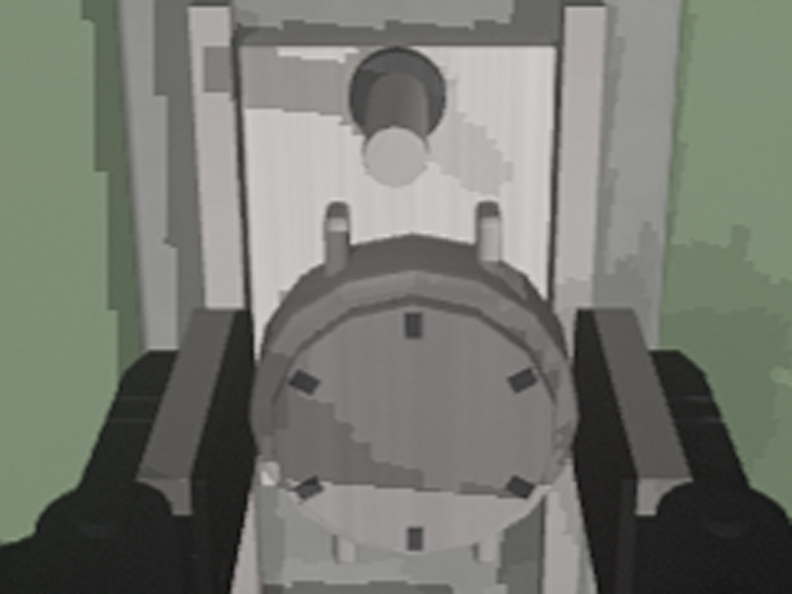

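w4 shows the watch held square between the pads, with back dots at crop (413,325) and (415,538). The lugs are along the rails, and the post's top is at (396,157). The watch hides the pins.

Run:
```python
from h import *
im,d,K,E=load('wrist'); c=lambda a,b:((a+.5)/3.3-.5+197,(b+.5)/3.3-.5+215)
zt=.1313-.0014+.014
q=np.array([ray(K,E,*c(*p),zt) for p in [(413,325),(415,538),(304,381),(520,488),(523,380),(309,488)]]); print('watch',q.mean(0),((q[0]+q[1])/2).round(4),((q[2]+q[3])/2).round(4),((q[4]+q[5])/2).round(4))
D=q[1]-q[0];print(np.degrees(np.arctan2(D[1],D[0])))
P=pts(d,K,E); k=(P[...,2]>.055)&(P[...,2]<.066)&(d>0);k[:230]=0;k[272:]=0;k[:,:290]=0;k[:,345:]=0
cc=np.argwhere(k).mean(0)[::-1]; print('post px',cc,c(396,157),k.sum())
post=ray(K,E,*c(396,157),.06); post2=ray(K,E,*cc,.06); print('post',post,post2)
e=[ray(K,E,*c(*p),.024) for p in[(237,45),(557,45),(246,250),(552,250)]]; print('plate mid',(e[0]+e[1])/2,'w',np.linalg.norm(e[1]-e[0]),(e[2]+e[3])/2)
D=e[1]-e[0];print(np.degrees(np.arctan2(-D[0],D[1])))
a=np.radians(4.4)
print('nest',post+.065*np.array([np.cos(a),np.sin(a),0]))
_,_,K,E=load('press'); 
x,y=(319/4.2+275,198/4.2+165); print('post press view',ray(K,E,x,y,.06))
e=[ray(K,E,x/4.2+275,y/4.2+165,.024) for x,y in[(158,115),(453,100),(198,557),(466,541)]];print('plate mids',(e[0]+e[1])/2,(e[2]+e[3])/2, np.array(e).round(4))
```

```text
watch [ 0.49743882 -0.03495192  0.1439    ] [ 0.4974 -0.035   0.1439] [ 0.4975 -0.035   0.1439] [ 0.4974 -0.0349  0.1439]
4.696093482620795
post px [315.79883382 260.48979592] (316.6515151515151, 262.22727272727275) 343
post [ 0.49551371 -0.03830539  0.06      ] [ 0.49445511 -0.03888214  0.06      ]
plate mid [ 0.48536466 -0.03927677  0.024     ] w 0.06479782063961462 [ 0.53094062 -0.03567174  0.024     ]
4.228292379815294
nest [ 0.56032214 -0.03331866  0.06      ]
post press view [ 0.49554788 -0.03836902  0.06      ]
plate mids [ 0.48457656 -0.03903419  0.024     ] [ 0.58968939 -0.03082787  0.024     ] [[ 0.4861 -0.0707  0.024 ]
 [ 0.483  -0.0073  0.024 ]
 [ 0.5917 -0.0624  0.024 ]
 [ 0.5877  0.0007  0.024 ]]
```

Request:
move_arm(dp=[[-0.3,-0.016,0],[-0.6,-0.032,0],[-0.63,-0.032,0.2],[-0.63,-0.032,0.5],[-0.63,-0.032,0.8],[-0.63,-0.032,0.93],[-0.63,-0.032,0.93],[-0.63,-0.032,0.93]], delta_rot=[[0,0,0],[0,0,0],[0,0,0],[0,0,0],[0,0,0],[0,0,0],[0,0,0],[0,0,0]])

```text
clock: 8.22
tcp_pos: [0.5581, -0.0328, 0.0388]
eef_rot: [3.142, -0.001, -3.065]
ft_force: [0.1, 0.6, -0.1]
width: 0.0389
grip_force: 7.4
```

Run:
```python
from h import *
for i in range(4): bot.camera('wrist')
o=bot.observe(); im,d=grab('wrist'); print(o['tcp_pos'].round(4),o['eef_rot'].round(4),o['width'],o['grip_force'],o['ft_force'])
save('w5.png',cv2.resize(im[215:415,200:440],None,fx=3,fy=3,interpolation=2))
```

```text
[ 0.5589 -0.0326  0.0402] [-3.1411e+00  2.6000e-03 -3.0644e+00] 0.03927855007908761 7.398161217570305 [-0.19372813  0.78189897 -0.24683039]
```

View pics/w5.png

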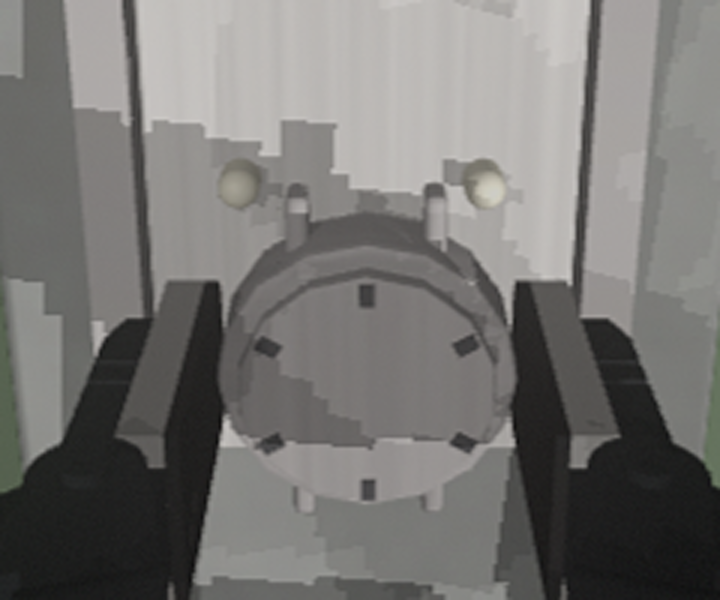

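w5 shows the near pins at crop (239,184) and (485,184), with the lugs at (297,195) and (435,195) between them and the back dots at (367,296) and (368,489).

Run:
```python
from h import *
im,d,K,E=load('wrist'); c=lambda p:((p[0]+.5)/3-.5+200,(p[1]+.5)/3-.5+215)
zt=.0402-.0014+.014
q=np.array([ray(K,E,*c(p),zt) for p in [(367,296),(368,489),(267,346),(463,442),(466,345),(272,443)]]); w=q.mean(0); print('watch',w)
P=pts(d,K,E); a,b=map(int,c((367,385))); print('depth top z',np.median(P[b-5:b+5,a-8:a+8,2]),'exp',zt)
p=np.array([ray(K,E,*c(x),.029) for x in[(239,184),(485,184)]]); print(p.round(4),'gap',np.linalg.norm(p[0]-p[1]))
D=p[1]-p[0]; ang=np.arctan2(-D[0],D[1]); print(np.degrees(ang)); ax=np.array([np.cos(ang),np.sin(ang),0])
n=p.mean(0)+.0177*ax; e=n-w; print('nest',n,'err along',e@ax,'lat',e[1]*ax[0]-e[0]*ax[1])
D=q[1]-q[0];print('watch ang',np.degrees(np.arctan2(D[1],D[0])))
```

```text
watch [ 0.56130801 -0.03267839  0.0528    ]
depth top z 0.05356861461656852 exp 0.0528
[[ 0.5434 -0.0525  0.029 ]
 [ 0.5407 -0.0173  0.029 ]] gap 0.035269537046723524
4.408234394424723
nest [ 0.55971375 -0.03354824  0.029     ] err along -0.0016564020071389758 lat -0.0007447463805382167
watch ang 4.661822059584979
```

Request:
move_arm(dp=[[0.016,-0.007,0.0],[0.016,-0.007,0.03],[0.016,-0.007,0.06],[0.016,-0.007,0.09],[0.016,-0.007,0.12],[0.016,-0.007,0.13],[0.016,-0.007,0.13],[0.016,-0.007,0.13]], delta_rot=[[0,0,0],[0,0,0],[0,0,0],[0,0,0],[0,0,0],[0,0,0],[0,0,0],[0,0,0]])

```text
clock: 9.13
tcp_pos: [0.5566, -0.0332, 0.0253]
eef_rot: [3.142, 0.0, -3.064]
ft_force: [1.0, 0.6, 1.6]
width: 0.0388
grip_force: 7.6
```

Run:
```python
from h import *
for i in range(3): bot.camera('wrist')
im,d=grab('wrist');im,d,K,E=load('wrist');o=bot.observe(); print(o['tcp_pos'].round(4),o['eef_rot'].round(4),o['width'],o['grip_force'],o['ft_force'].round(1))
P=pts(d,K,E);u,v=proj(K,E,(*o['tcp_pos'][:2],.039)).astype(int);print(u,v,np.median(P[v-5:v+5,u-8:u+8],axis=(0,1)))
```

```text
[ 0.5565 -0.0332  0.0253] [ 3.1416e+00  2.0000e-04 -3.0641e+00] 0.03963112269845496 7.5725895166397095 [ 1.  -0.1 -0. ]
322 342 [ 0.55630477 -0.03385133  0.03874393]
```

Request:
move_arm(dp=[[0,0,0],[0,0,0],[0,0,0]], delta_rot=[[0,0,0],[0,0,0],[0,0,0]], claw=0.51)

```text
clock: 9.58
tcp_pos: [0.5563, -0.0332, 0.0252]
eef_rot: [-3.142, -0.0, -3.064]
ft_force: [0.4, -0.7, -0.2]
width: 0.0419
grip_force: 0.0
```

Request:
move_arm(dp=[[0,0,0],[0,0,0],[0,0,-0.02],[0,0,-0.2],[0,0,-0.5],[0,0,-0.9],[0,0,-0.9]], delta_rot=[[0,0,0],[0,0,0],[0,0,0],[0,0,0],[0,0,0],[0,0,0],[0,0,0]], claw=0.4)

```text
clock: 10.17
tcp_pos: [0.559, -0.0335, 0.1231]
eef_rot: [-3.14, 0.009, -3.064]
ft_force: [0.7, 0.2, 1.1]
width: 0.0514
grip_force: 0.0
```

Run:
```python
from wm import *
for i in range(3): bot.camera('wrist')
im,d=grab('wrist');im,d,K,E=load('wrist');o=bot.observe(); print(o['tcp_pos'].round(4),o['eef_rot'].round(4),o['ft_force'].round(1))
u,v=proj(K,E,(.5597,-.0335,.035)).astype(int);print(u,v)
P=pts(d,K,E); m=(P[...,2]>.0365)&(P[...,2]<.041)&(np.hypot(P[...,0]-.5597,P[...,1]+.0335)<.022)
X=P[m]; print('back',X.mean(0),X[:,2].std(),m.sum(),'plane',np.linalg.lstsq(np.c_[X[:,:2]-X[:,:2].mean(0),np.ones(len(X))],X[:,2],rcond=None)[0])
k=(P[...,2]>.055)&(P[...,2]<.065)&(abs(P[...,0]-.495)<.015)&(abs(P[...,1]+.038)<.015); cc=np.argwhere(k).mean(0)[::-1]; print('post',k.sum(),cc,ray(K,E,*cc,.06))
save('w6.png',cv2.resize(im[v-110:v+70,u-120:u+120],None,fx=3,fy=3,interpolation=2))
```

```text
[ 0.5561 -0.0332  0.1147] [ 3.1415e+00 -7.0000e-04 -3.0642e+00] [0.3 0.2 0. ]
321 260
back [ 0.55721865 -0.03378908  0.03864688] 0.0007249189450376323 2312 plane [0.00819032 0.00243961 0.03864688]
post 448 [320.98214286 158.95089286] [ 0.49547432 -0.03877157  0.06      ]
```

View pics/w6.png

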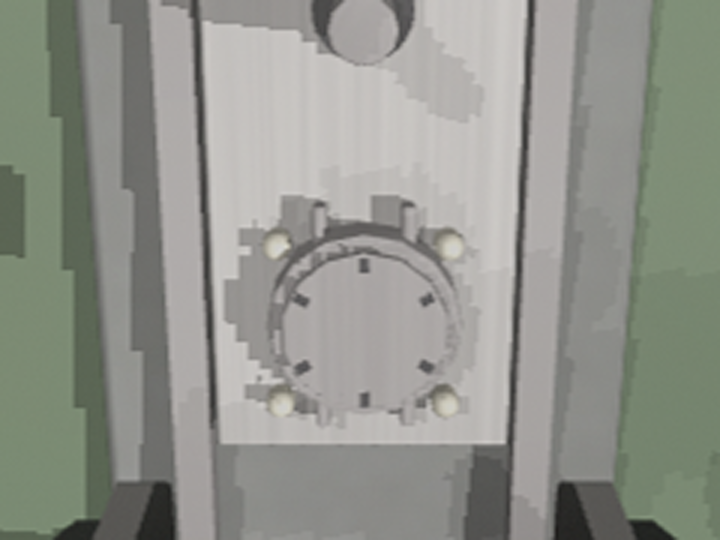

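w6 shows the watch flat between the four pins at crop (277,245), (450,245), (281,403) and (444,402), with its lugs passing between them. The depth reading gives the back at 38 mm and level. Next I push the post from behind with shut fingers.

Request:
move_arm(dp=[[0.3,0,0],[0.6,0,0],[0.838,-0.006,0],[0.838,-0.006,0],[0.838,-0.006,0.2],[0.838,-0.006,0.5],[0.838,-0.006,0.74],[0.838,-0.006,0.74],[0.838,-0.006,0.74]], delta_rot=[[0,0,0],[0,0,0],[0,0,0],[0,0,0],[0,0,0],[0,0,0],[0,0,0],[0,0,0],[0,0,0]], claw=1.0)

```text
clock: 11.12
tcp_pos: [0.4721, -0.0402, 0.0402]
eef_rot: [3.141, -0.003, -3.064]
ft_force: [-0.3, 0.0, 0.3]
width: 0.0001
grip_force: 0.0
```

Run:
```python
from h import *
for i in range(3): bot.camera('wrist')
o=bot.observe(); print(o['tcp_pos'].round(4),o['eef_rot'].round(4),o['width'],o['ft_force'].round(1))
```

```text
[ 0.4738 -0.0404  0.0428] [-3.1412e+00  1.6000e-03 -3.0641e+00] 0.00011485193061227165 [-0.3  0.2  0.2]
```

Request:
move_arm(dp=[[-0.03,0,0],[-0.08,0,0],[-0.15,0,0],[-0.23,0,0],[-0.31,0,0],[-0.39,0,0],[-0.47,0,0],[-0.55,0,0],[-0.63,0,0],[-0.7,0,0],[-0.76,0,0],[-0.8,0,0]], delta_rot=[[0,0,0],[0,0,0],[0,0,0],[0,0,0],[0,0,0],[0,0,0],[0,0,0],[0,0,0],[0,0,0],[0,0,0],[0,0,0],[0,0,0]])

```text
clock: 12.27
tcp_pos: [0.5534, -0.0341, 0.0411]
eef_rot: [3.142, -0.0, -3.064]
ft_force: [-1.5, -1.1, 1.3]
width: -0.0001
grip_force: 0.8
```

Request:
move_arm(dp=[[-0.02,0,0],[-0.04,0,0],[-0.06,0,0],[-0.08,0,0],[-0.1,0,0],[-0.1,0,0]], delta_rot=[[0,0,0],[0,0,0],[0,0,0],[0,0,0],[0,0,0],[0,0,0]])

```text
clock: 12.77
tcp_pos: [0.5629, -0.0333, 0.0414]
eef_rot: [3.142, 0.0, -3.064]
ft_force: [-0.1, 0.1, -0.0]
width: -0.0002
grip_force: 0.0
```

Request:
move_arm(dp=[[-0.01,0,0],[-0.02,0,0],[-0.03,0,0],[-0.03,0,0]], delta_rot=[[0,0,0],[0,0,0],[0,0,0],[0,0,0]])

```text
clock: 13.1
tcp_pos: [0.5658, -0.0331, 0.0414]
eef_rot: [3.142, 0.0, -3.064]
ft_force: [-0.1, 0.1, -1.0]
width: -0.0001
grip_force: 0.1
```

Run:
```python
from h import *
o=bot.observe(); print(o['tcp_pos'].round(4),o['ft_force'].round(1))
for n in('scene','side','wrist'):
    grab(n); im,d,K,E=load(n); P=pts(d,K,E)
    k=(P[...,2]>.055)&(P[...,2]<.065)&(P[...,0]>.5)&(P[...,0]<.62)&(abs(P[...,1]+.033)<.03)&(d>0)
    nn,l,s,c=cv2.connectedComponentsWithStats(k.astype(np.uint8))
    for i in range(1,nn):
        if s[i,4]>8: print(n,s[i],P[l==i].mean(0).round(4))
```

```text
[ 0.5658 -0.0331  0.0414] [-0.1  0.1 -1. ]
scene [293 254  12  10  47] [ 0.5791 -0.032   0.06  ]
side [334 257  13   8  40] [ 0.5632 -0.0412  0.06  ]
wrist [ 284  316   76   28 1074] [ 0.5572 -0.0343  0.0601]
```

Request:
move_arm(dp=[[-0.01,0,0],[-0.02,0,0],[-0.03,0,0],[-0.03,0,0]], delta_rot=[[0,0,0],[0,0,0],[0,0,0],[0,0,0]])

```text
clock: 13.58
tcp_pos: [0.5689, -0.0329, 0.0414]
eef_rot: [-3.142, 0.0, -3.064]
ft_force: [1.0, -0.6, 0.9]
width: -0.0002
grip_force: 0.0
```

Request:
move_arm(dp=[[-0.01,0,0],[-0.02,0,0],[-0.03,0,0],[-0.03,0,0]], delta_rot=[[0,0,0],[0,0,0],[0,0,0],[0,0,0]])

```text
clock: 13.92
tcp_pos: [0.5706, -0.0327, 0.0412]
eef_rot: [3.141, -0.003, -3.064]
ft_force: [-13.8, -1.0, 8.3]
width: -0.0004
grip_force: 7.0
```

Request:
move_arm(dp=[[0.03,0,0],[0.06,0,0],[0.06,0,0],[0.06,0,-0.3],[0.06,0,-0.6],[0.06,0,-0.95],[0.06,0,-0.95],[0.06,0,-0.95]], delta_rot=[[0,0,0],[0,0,0],[0,0,0],[0,0,0],[0,0,0],[0,0,0],[0,0,0],[0,0,0]])

```text
clock: 14.58
tcp_pos: [0.5667, -0.0332, 0.1386]
eef_rot: [-3.141, 0.004, -3.064]
ft_force: [1.3, 0.4, -0.2]
width: -0.0004
grip_force: 0.0
```

Run:
```python
from h import *
for i in range(3): bot.camera('wrist')
o=bot.observe(); print(o['tcp_pos'].round(4),o['ft_force'].round(1))
grab('wrist'); im,d,K,E=load('wrist'); P=pts(d,K,E)
for nm,z0,z1,c in(('post',.055,.066,(.585,-.032)),('knob',.105,.118,(.6495,-.0275))):
    k=((P[...,2]>z0)&(P[...,2]<z1)&(np.hypot(P[...,0]-c[0],P[...,1]-c[1])<.025)&(d>0)).astype(np.uint8)
    nn,l,s,cc=cv2.connectedComponentsWithStats(k)
    for i in range(1,nn):
        if s[i,4]>60: print(nm,s[i],P[l==i].mean(0).round(4))
```

```text
[ 0.5653 -0.0331  0.1351] [-0.4  0.3 -0.4]
post [312 281  20  21 313] [ 0.5862 -0.032   0.06  ]
knob [313 413  18  46 614] [ 0.6482 -0.0272  0.1124]
```

Request:
move_arm(dp=[[-0.2,0,0],[-0.5,-0.005,0],[-0.8,-0.009,0],[-0.844,-0.009,0],[-0.844,-0.009,0.05],[-0.844,-0.009,0.12],[-0.844,-0.009,0.17],[-0.844,-0.009,0.17],[-0.844,-0.009,0.17]], delta_rot=[[0,0,0],[0,0,0],[0,0,0],[0,0,0],[0,0,0],[0,0,0],[0,0,0],[0,0,0],[0,0,0]])

```text
clock: 15.53
tcp_pos: [0.6491, -0.0275, 0.1189]
eef_rot: [3.142, -0.001, -3.064]
ft_force: [-0.1, -0.2, 0.8]
width: 0.0001
grip_force: 0.0
```

Run:
```python
from h import *
for i in range(4):
    bot.camera('side'); o=bot.observe(); print(o['tcp_pos'].round(4),o['ft_force'].round(2))
```

```text
[ 0.6494 -0.0276  0.1195] [-0.49  0.59  0.9 ]
[ 0.6496 -0.0275  0.1198] [-0.34  0.23  0.18]
[ 0.6497 -0.0275  0.1198] [0.11 0.11 0.33]
[ 0.6499 -0.0275  0.1199] [-0.23  0.09 -0.48]
```

Request:
move_arm(dp=[[0,0,0.03],[0,0,0.06],[0,0,0.09],[0,0,0.12],[0,0,0.14],[0,0,0.14],[0,0,0.14],[0,0,0.14]], delta_rot=[[0,0,0],[0,0,0],[0,0,0],[0,0,0],[0,0,0],[0,0,0],[0,0,0],[0,0,0]])

```text
clock: 16.4
tcp_pos: [0.6499, -0.0275, 0.1055]
eef_rot: [-3.142, 0.0, -3.064]
ft_force: [-1.9, -0.6, 5.3]
width: 0.0
grip_force: 2.2
```

Run:
```python
from h import *
for i in range(4):
    bot.camera('side'); o=bot.observe(); print(o['tcp_pos'].round(4),o['ft_force'].round(2))
```

```text
[ 0.6499 -0.0275  0.1055] [-1.58 -0.25  4.97]
[ 0.6499 -0.0275  0.1055] [-0.45  0.61  4.11]
[ 0.6499 -0.0275  0.1055] [-0.68 -0.21  3.7 ]
[ 0.6499 -0.0275  0.1055] [-0.57 -0.53  5.05]
```

Force is 4.5 N at 6.5 mm, as expected. Now go the last 7.5 mm.

Request:
move_arm(dp=[[0,0,0.01],[0,0,0.02],[0,0,0.03],[0,0,0.04],[0,0,0.05],[0,0,0.06],[0,0,0.07],[0,0,0.075],[0,0,0.075],[0,0,0.075]], delta_rot=[[0,0,0],[0,0,0],[0,0,0],[0,0,0],[0,0,0],[0,0,0],[0,0,0],[0,0,0],[0,0,0],[0,0,0]])

```text
clock: 17.43
tcp_pos: [0.65, -0.0275, 0.0985]
eef_rot: [-3.142, 0.0, -3.064]
ft_force: [-4.5, 0.0, 11.3]
width: -0.0001
grip_force: 6.0
```

Run:
```python
from h import *
F=[]
for i in range(12):
    bot.camera('side'); o=bot.observe(); F.append(np.r_[o['tcp_pos'],o['ft_force']])
F=np.array(F);print(F.mean(0).round(4),F[-1].round(4))
```

```text
[ 0.65   -0.0275  0.0986 -4.6513  0.0938 11.8225] [ 0.65   -0.0275  0.0986 -4.3837  0.398  10.9414]
```

Request:
move_arm(dp=[[0,0,0.004],[0,0,0.004],[0,0,0.004],[0,0,0.004]], delta_rot=[[0,0,0],[0,0,0],[0,0,0],[0,0,0]])

```text
clock: 18.37
tcp_pos: [0.65, -0.0275, 0.0982]
eef_rot: [-3.141, 0.001, -3.064]
ft_force: [-4.8, 0.2, 12.3]
width: 0.0001
grip_force: 6.2
```

Run:
```python
from h import *
F=[]
for i in range(10):
    bot.camera('side'); o=bot.observe(); F.append(np.r_[o['tcp_pos'],o['ft_force']])
f=np.mean(F,0); print(f.round(4))
if .0965<f[2]<.0995 and 10<f[5]<14: print(bot.close_job())
```

```text
[ 0.65   -0.0275  0.0982 -4.8016 -0.1474 12.2185]
the job is handed in; nothing more can be done
None
```

The job is handed in: I gripped the watch at about 7.5 N, nested it case back up and slid the shuttle home to its stop, and the knob is held about 14 mm down at 12.2 N, which by the given spring rates puts the pad at about 6 N (the pad force itself is not measured).

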